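# Receiver cup on the still's cup-present pin

## Task

The spirit pump only runs while a receiver cup holds down the brass sensing pin of the little lab jack. Take the larger copper cup, set it down gently, upright and centred over the pin, so that it holds the pin fully down, and let go. Leave the small copper measure and the stemmed glass standing where they are.

Things in the scene. Friction and masses are not known exactly. Their poses are not given: they have to be found in the camera images.
- receiver: The receiver: the larger of the two copper cups, a plain straight round cup, open at the top, 54 mm outside diameter, 80 mm tall, wall 3 mm, flat bottom, about 0.26 to 0.42 kg. Stands upright on the table. Origin: centre of its underside; z points up to its mouth. Best gripped across the outside of its upper half from above.
- pin_tip (a point): Centre of the flat tip (12 mm wide) of the upright brass sensing pin, in the middle of the level 110 mm square steel plate of a fixed scissor lab jack. Plate's upper face at z = 0.060, tip at 0.068; a 58 mm ring on it marks the cup's place. The pin sinks straight down on a soft spring (about 1 N) until flush with the plate; the cup's weight holds it down. z up.
- measure: A bystander: the small copper measure, a straight open cup of 38 mm outside diameter, 42 mm tall, loose on the table. Too light for the pin. Origin: centre of its underside, z up. Stays where it is.
- glass: A bystander: a clear stemmed tasting glass, 98 mm tall, foot 56 mm and bowl 52 mm in diameter, loose on the table. Origin: centre of its underside, z up. Stays where it is.
Things that resemble listed ones, but are neither listed nor needed, are in the scene too. Of the things shaped like the part that bears pin_tip, the bare steel one is meant.

How it is judged:
At the end, for the whole second after the job is handed in: The larger copper cup stands at rest and upright (within 0.1 rad) on the jack's plate, its axis within 18 mm of the pin's, with the pin pressed to within 2.5 mm of flush under it; the small measure and the glass stand upright within 30 mm of where they were (height (world z) of pin_tip below 0.0625 m and horizontal distance between receiver and pin_tip below 0.018 m and height (world z) of receiver between 0.055 and 0.064 m and z of pin_tip in the frame of receiver below 0.003 m and angle between receiver's own z axis and vertical below 0.1 rad and linear speed of receiver below 0.02 m/s and distance of each of measure, glass from where it was at the start of the episode below 0.03 m and angle between each of measure, glass's own z axis and vertical below 0.2 rad); the robot touches nothing.
It fails at once if the receiver is dropped onto the jack (falling free at more than 0.6 m/s, a drop of about 18 mm) instead of being set down (linear speed of receiver above 0.6 m/s and horizontal distance between receiver and pin_tip below 0.06 m and contact force between the fingers and receiver below 0.05 N).
It fails at once if the small measure is knocked over or pushed more than 30 mm (distance of measure from where it was at the start of the episode above 0.03 m or angle between measure's own z axis and vertical above 0.35 rad).
It fails at once if the glass is knocked over or pushed more than 30 mm (distance of glass from where it was at the start of the episode above 0.03 m or angle between glass's own z axis and vertical above 0.35 rad).
It also fails if it takes over 45 s, if anything falls off the work surface, if the arm or the gripper's body presses on something with over 40 N, if the wrist force passes 120 N, or if a joint passes its speed limit or range.

## Robot

A 6-joint arm with a two-finger parallel gripper is mounted at the origin on the work surface. World frame = base frame: x ahead of the robot, y to its left, z up, the work surface at z = 0. Lengths are in m, angles in rad, forces in N, time in s.
With the tool pointing down it reaches from about 0.275 to 0.875 m from the base axis. Payload 12.5 kg.
Tool frame: the origin (TCP) lies at the very end of the fingers, on their centre line; the grasp point (between the pads) lies 19 mm behind it; x points along the fingers, z is the direction in which the jaws open and shut, and the axes are right-handed (so a half turn about x gives the same grasp; the last joint's range is limited). The gripper opens to 85 mm and grips with 20 to 120 N. Pads are 22 mm wide; open, the fingers measure 114 mm over their backs; the gripper's body (76 mm by 85 mm) begins 54 mm behind the grasp point. The pads swing forward as they close: fully open they stand 13 mm farther back than shut.
Start: joints at [1.144, 0.351, 1.652, -0, 1.139, -0.085], TCP at [0.184, 0.518, 0.231] pointing down, gripper open.
Joint ranges: [-2.75, 2.75], [-0.79, 2.1], [0.01, 2.65], [-1.57, 4.71], [0.07, 3.14], [-2.87, 2.87]. Speed limits (rad/s): [2.22, 2.22, 2.79, 3.14, 3.14, 3.14].

## Interface

Orientations are given as a rotation vector (axis times angle).
In Python, from cell import arm gives the robot as it stands. The module is installed in compiled form; this text tells all that it offers.
- The arm moves only by the shell command python3 -m crank 'ROWS' [OPENING] [FORCE]. ROWS is JSON, a list that holds one entry, the list of rows, each a list of 6 numbers: the shift along the world's x, y, z in cm, then the turn, a rotation vector about the world's x, y, z in rad. In form: [[[tx, ty, tz, wx, wy, wz], ...]]. A call has 1 to 12 rows; each row is the pose to reach, as a shift and turn from the pose commanded when the call began; what a row does not reach only later rows make up. A row lasts 1/10 s, in which the tool goes at most 50 mm and 8.59 degrees, less where a joint would pass 70% of its speed; a pose out of reach is approached as far as the arm can. A call with a gripper value outside its range is refused whole. OPENING is the finger opening in cm, from 0 to 8.54, set as the call begins (- or left out, the last holds). The fingers move at their own pace and stop on an object; FORCE is the grip in N (left out, the last holds). Time passes only in rows, so rows that repeat a pose let the fingers close. It gives the time, the measured TCP pose, the force and the opening at its end, in the units of the state.
- arm.get_state(): the state, without advancing time (a new reading comes with each control period).
- arm.camera(name): name is "side" or "top" or "wrist"; returns the picture (480x640x3 uint8, red, green, blue); there is no depth.
- arm.camera_model(name): a dict with "fovy" (degrees; the focal length in pixels is half the picture's height over the tangent of half this angle, whatever the lens; pixels are square), "cx", "cy" (the principal point, pixels), "R" (3x3) and "t" (3): a world point X has camera coordinates R X + t; the wrist camera has in their place "mount" (4x4, takes a point from camera to tool coordinates, whose origin is the TCP and whose axes are the tool frame's). Camera axes: x right, y down, z forward; pixel columns grow to the right and rows downward; lengths in m; the calibration is good to about 2 mm. A picture is of the moment at which its call begins: read the wrist's pose just before it. camera_model takes no time and is no camera call.
- arm.finish_job(): hands the job in, once; it reports no verdict.
The state is a dict: "time": time; "qpos": joint angles; "joint_vel": joint speeds; "joint_torque": joint torques, N m; "tcp_pos": TCP position; "eef_rot": TCP orientation; "wrist_force": force on the tool from outside, world axes, zero at the start; "moment": the same for the moment, N m; "width": finger opening in m.
Only numpy, scipy, OpenCV 4.12 (cv2) and the standard library are available. Lean on these libraries where they do the work, as an engineer would, in place of code of your own. Each camera call takes 0.05 s, during which the arm holds its last target. There are 200 camera calls.

## Working session

There is one attempt and no reset: what is moved stays moved. The work goes in short steps, Python scripts to look and compute and a shell command to move; the robot and the scene stay as the last step left them, time stands still between calls to the robot, and variables do not carry over. Pictures are saved under pics/ and viewed, about 8 in all and at most 12, crops included, and the job is handed in when it is done.

```bash
mkdir -p pics
cat > h.py <<'E'
import numpy as np, cv2, json
from cell import arm
def snap(n,f):
    im=arm.camera(n); cv2.imwrite(f'pics/{f}.png',im[:,:,::-1]); return im
def ray(n,u,v):
    m=arm.camera_model(n); f=240/np.tan(np.radians(m['fovy'])/2)
    R=np.array(m['R']);t=np.array(m['t'])
    d=R.T@np.array([(u-m['cx'])/f,(v-m['cy'])/f,1]); return -R.T@t,d
def onz(n,u,v,z):
    c,d=ray(n,u,v); return c+d*(z-c[2])/d[2]
def proj(n,X):
    m=arm.camera_model(n); f=240/np.tan(np.radians(m['fovy'])/2)
    p=np.array(m['R'])@np.array(X)+np.array(m['t']); return m['cx']+f*p[0]/p[2], m['cy']+f*p[1]/p[2]
E
python3 - <<'E'
from h import *
a=snap('top','top0'); b=snap('side','side0')
for n in('top','side'):
    m=arm.camera_model(n); print(n,m['fovy'],m['cx'],m['cy'],[k for k in m],ray(n,320,240))
s=arm.get_state(); print(s['time'],s['tcp_pos'],s['eef_rot'],s['width'])
E
```

```text
top 47.065927989932675 317.49708614599905 239.12505783868198 ['fovy', 'cx', 'cy', 'R', 't'] (array([0.42456294, 0.02268517, 0.9714007 ]), array([ 0.0937106 , -0.03995447, -0.99480908]))
side 50.37505954809966 314.8638676572694 231.1461427389381 ['fovy', 'cx', 'cy', 'R', 't'] (array([ 0.31294789, -0.74751429,  0.63223779]), array([ 0.23416742,  0.77425577, -0.58829919]))
0.1 [0.18422358 0.51792618 0.23080678] [-0.95441848  1.35263708  0.95352681] 0.08576555425339212
```

View pics/top0.png

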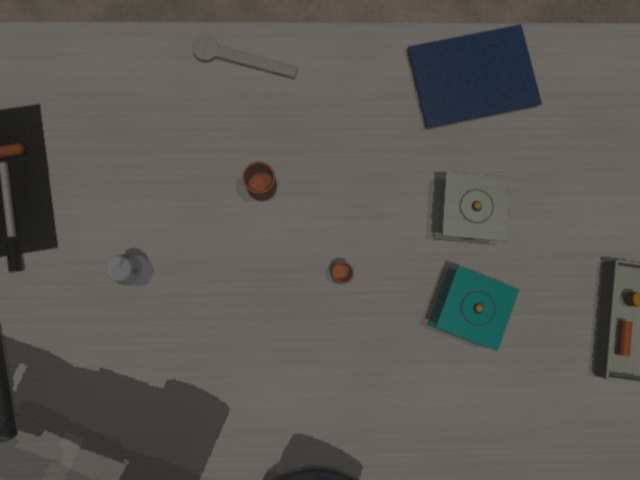

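View pics/side0.png

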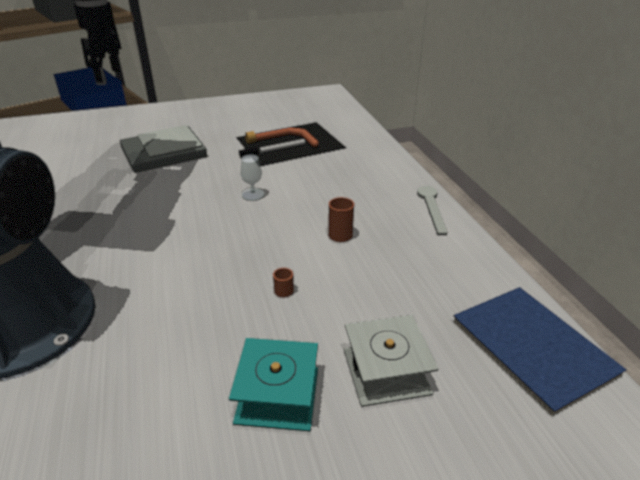

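Top view: the copper cups are at (260,180), large, and (341,272), small. The receiver is the larger one. The jacks are at (477,206), grey, and (479,308), teal-painted. Bare steel should be the grey one. The glass is at (125,268). I'll measure these and confirm in one crop.

Run:
```python
from h import *
a=cv2.imread('pics/top0.png'); b=cv2.imread('pics/side0.png')
def blobs(im,lo,hi,mn):
    h=cv2.cvtColor(im,cv2.COLOR_BGR2HSV); m=cv2.inRange(h,lo,hi)
    n,l,s,c=cv2.connectedComponentsWithStats(m)
    return [(s[i].tolist(),c[i].round(1).tolist()) for i in range(1,n) if s[i][4]>=mn]
print('copper top',blobs(a,(0,110,40),(12,255,255),60)); print('copper side',blobs(b,(0,110,40),(12,255,255),100))
print('brass top',blobs(a,(13,110,70),(30,255,255),12)); print('brass side',blobs(b,(13,110,70),(30,255,255),12))
def tri(p,q):
    c1,d1=ray('top',*p);c2,d2=ray('side',*q)
    s=np.linalg.lstsq(np.c_[d1,-d2],c2-c1,rcond=None)[0]
    A,B=c1+d1*s[0],c2+d2*s[1]; return (A+B)/2,np.linalg.norm(A-B)
print('pin',onz('top',477,206,.068),onz('side',390,343,.068),tri((477,206),(390,343)))
for z in(0,.08): print('cup',z,onz('top',259.5,177,z))
print('cup side mouth',onz('side',341,206,.08)); print('meas',onz('top',342,272,.042)); print('glass',onz('top',124,268,.09),onz('side',252,194,0))
e=[cv2.resize(x,(400,400),interpolation=cv2.INTER_CUBIC) for x in(a[130:330,210:290][:80],a[165:245,437:517],b[180:260,300:380],b[310:410,340:440])]
e[0]=cv2.resize(a[140:220,220:300],(400,400),interpolation=cv2.INTER_CUBIC)
o=np.vstack([np.hstack(e[:2]),np.hstack(e[2:])]); cv2.imwrite('pics/crop1.png',cv2.resize(cv2.convertScaleAbs(o,alpha=1.5),(600,600)))
```

```text
copper top [([0, 143, 25, 15, 289], [11.1, 149.8]), ([243, 162, 32, 33, 570], [259.5, 180.5]), ([332, 262, 22, 21, 318], [341.3, 271.9]), ([618, 321, 14, 35, 373], [624.9, 337.9])]
copper side [([256, 127, 63, 20, 464], [290.2, 134.5]), ([329, 198, 25, 43, 905], [340.7, 218.9]), ([274, 269, 19, 27, 448], [283.2, 281.9])]
brass top [([475, 202, 6, 7, 36], [477.4, 205.1]), ([633, 292, 7, 15, 85], [636.5, 298.8]), ([476, 305, 7, 7, 40], [478.9, 307.8])]
brass side [([246, 132, 11, 8, 63], [250.7, 135.5]), ([386, 339, 8, 7, 41], [389.5, 342.4]), ([271, 363, 9, 8, 50], [275.1, 366.3])]
pin [ 0.56360729 -0.27752446  0.068     ] [ 0.5618246  -0.28008402  0.068     ] (array([ 0.56343921, -0.2781452 ,  0.06562748]), np.float64(0.001087598755842543))
cup 0 [0.63032528 0.08992542 0.        ]
cup 0.08 [0.61337966 0.08438783 0.08      ]
cup side mouth [0.6073312  0.07926449 0.08      ]
meas [ 0.45740139 -0.05094186  0.042     ]
glass [0.46693885 0.2980165  0.09      ] [0.46191347 0.31197431 0.        ]
```

View pics/crop1.png

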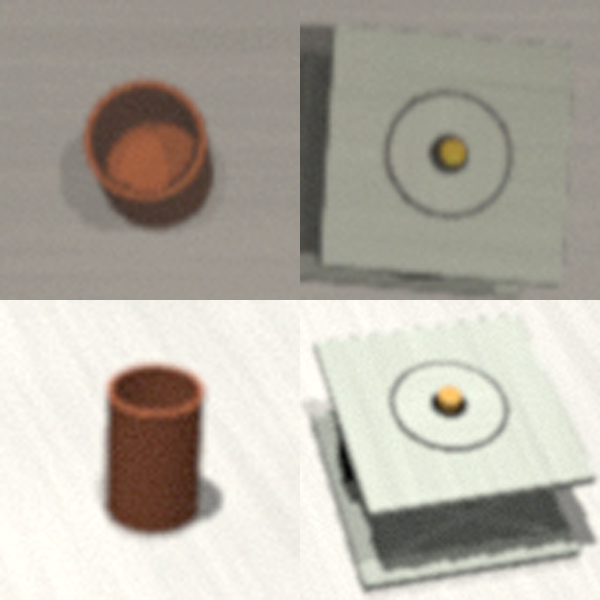

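Crop confirms it: the plain large cup has its mouth centre at top ≈(259,177), and the bare grey steel jack has its pin at (477,205). The teal jack is the decoy. Next I'll check the jaw direction.

Run:
```python
from h import *
from scipy.spatial.transform import Rotation as r
s=arm.get_state(); print(r.from_rotvec(s['eef_rot']).as_matrix().round(3)); print(np.array(arm.camera_model('wrist')['mount']).round(3), arm.camera_model('wrist')['fovy'])
print('cup side',onz('side',341.3,204,.08)); c=np.array([.612,.083,.20]); print('shift cm',(c-s['tcp_pos'])*100)
```

```text
[[-0.    -0.942  0.335]
 [-0.001  0.335  0.942]
 [-1.     0.    -0.001]]
[[ 0.001 -0.326  0.945 -0.142]
 [ 0.001 -0.945 -0.326  0.083]
 [ 1.     0.001 -0.     0.001]
 [ 0.     0.     0.     1.   ]] 64.81895072779876
cup side [0.61036744 0.08633122 0.08      ]
shift cm [ 42.77764248 -43.49261842  -3.0806783 ]
```

```bash
python3 -m crank '[[[20,-20.5,0,0,0,0],[20,-20.5,0,0,0,0],[20,-20.5,0,0,0,0],[20,-20.5,0,0,0,0],[20,-20.5,0,0,0,0],[20,-20.5,0,0,0,0],[42.8,-43.5,-3,0,0,0],[42.8,-43.5,-3,0,0,0],[42.8,-43.5,-3,0,0,0],[42.8,-43.5,-3,0,0,0],[42.8,-43.5,-3,0,0,0],[42.8,-43.5,-3,0,0,0]]]' 8.5 30
python3 -m crank '[[[0,0,0,0,0,0],[0,0,0,0,0,0],[0,0,0,0,0,0]]]'
cat >> h.py <<'E'
from scipy.spatial.transform import Rotation as Ro
def wsnap(f):
    s=arm.get_state(); im=snap('wrist',f); return s,im
def wray(s,u,v):
    m=arm.camera_model('wrist'); f=240/np.tan(np.radians(m['fovy'])/2); M=np.array(m['mount']); R=Ro.from_rotvec(s['eef_rot']).as_matrix()
    return R@M[:3,3]+s['tcp_pos'], R@M[:3,:3]@np.array([(u-m['cx'])/f,(v-m['cy'])/f,1])
def wonz(s,u,v,z):
    c,d=wray(s,u,v); return c+d*(z-c[2])/d[2]
E
python3 - <<'E'
from h import *
s,im=wsnap('w1'); json.dump({k:list(map(float,s[k])) for k in('tcp_pos','eef_rot')},open('w1.json','w'))
print(s['time'],s['tcp_pos'],s['eef_rot'])
E
```

```text
time: 1.3
tcp_pos: [0.5957, 0.0992, 0.2031]
eef_rot: [-0.953, 1.352, 0.954]
wrist_force: [0.8, 1.1, 0.2]
width: 0.0849
time: 1.6
tcp_pos: [0.594, 0.1017, 0.2035]
eef_rot: [-0.954, 1.352, 0.955]
wrist_force: [0.4, 1.7, -0.2]
width: 0.085
1.6 [0.59396376 0.1016645  0.20346236] [-0.9538904   1.35211484  0.95472179]
```

View pics/w1.png

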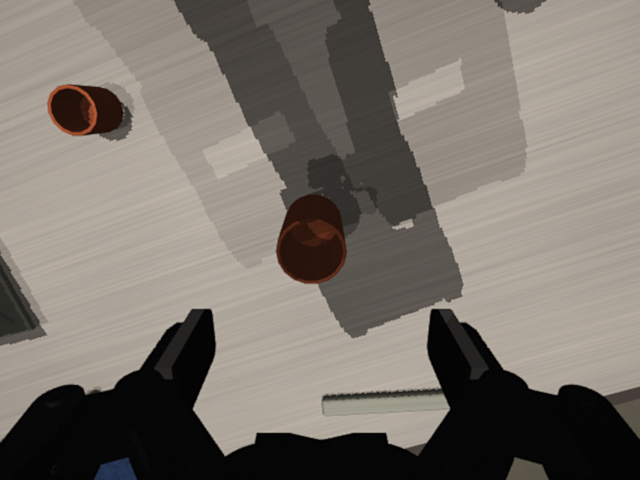

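The receiver's rim is an ellipse centred near (312,251), with the small measure at (73,110). I'll locate the rim.

Run:
```python
from h import *
s=json.load(open('w1.json')); s={k:np.array(v) for k,v in s.items()}
im=cv2.imread('pics/w1.png'); h=cv2.cvtColor(im,cv2.COLOR_BGR2HSV); m=cv2.inRange(h,(0,100,20),(14,255,255)); m[:,:240]=0; m[:,380:]=0; m[300:]=0
c=max(cv2.findContours(m,0,1)[0],key=cv2.contourArea)
ell=[wonz(s,278,251,.08),wonz(s,346,251,.08),wonz(s,312,283,.08)]
print(cv2.boundingRect(c)); print([e.round(4) for e in ell], wonz(s,312,251,.08), np.linalg.norm(ell[0]-ell[1]))
# circle fit of the lower rim arc mapped to z=.08
p=np.array([wonz(s,*q[0],.08)[:2] for q in c if q[0][1]>252]); A=np.c_[2*p,np.ones(len(p))]; x=np.linalg.lstsq(A,(p**2).sum(1),rcond=None)[0]; print('fit',x[:2],np.sqrt(x[2]+x[:2]@x[:2]),len(p))
```

```text
(276, 195, 71, 88)
[array([0.6043, 0.0644, 0.08  ]), array([0.6214, 0.1127, 0.08  ]), array([0.6379, 0.0794, 0.08  ])] [0.6128365  0.08854062 0.08      ] 0.05121363653601023
fit [0.61299029 0.08781411] 0.025890386190532074 91
```

```bash
python3 -m crank '[[[1.85,-1.5,0,0,0,0],[1.85,-1.5,0,0,0,0],[1.85,-1.5,-4,0,0,0],[1.85,-1.5,-8,0,0,0],[1.85,-1.5,-11,0,0,0],[1.85,-1.5,-13.5,0,0,0],[1.85,-1.5,-15.5,0,0,0],[1.85,-1.5,-16.5,0,0,0],[1.85,-1.5,-16.5,0,0,0],[1.85,-1.5,-16.5,0,0,0]]]' 8.5 40
python3 -m crank '[[[0,0,0,0,0,0],[0,0,0,0,0,0],[0,0,0,0,0,0],[0,0,0,0,0,0],[0,0,0,0,0,0],[0,0,0,0,0,0],[0,0,0,0,0,0],[0,0,0,0,0,0]]]' 4.6 40
python3 -c "
from h import *
s,im=wsnap('w2')"
```

```text
time: 2.65
tcp_pos: [0.6134, 0.0865, 0.0396]
eef_rot: [-0.955, 1.351, 0.954]
wrist_force: [-0.5, -0.2, 0.5]
width: 0.0852
time: 3.45
tcp_pos: [0.6137, 0.0861, 0.0398]
eef_rot: [-0.954, 1.35, 0.953]
wrist_force: [-0.6, 0.8, 6.2]
width: 0.0535
```

View pics/w2.png

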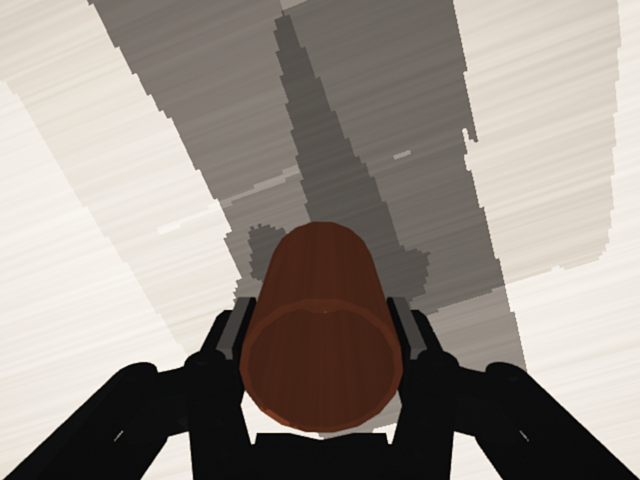

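Well gripped (53.5 mm). I'll lift it and carry it over the jack.

```bash
python3 -m crank '[[[0,0,2,0,0,0],[0,0,6,0,0,0],[0,0,10,0,0,0],[0,0,12,0,0,0],[0,-2,12,0,0,0],[-1,-6,12,0,0,0],[-1.5,-10,12,0,0,0],[-2,-14,12,0,0,0],[-2.5,-18,12,0,0,0],[-3,-22,12,0,0,0],[-3.5,-26,12,0,0,0],[-4,-29,12,0,0,0]]]'
python3 -m crank '[[[-0.5,-4,0,0,0,0],[-1,-6.5,0,0,0,0],[-1,-7.4,0,0,0,0],[-1,-7.4,0,0,0,0],[-1,-7.4,0,0,0,0],[-1,-7.4,0,0,0,0]]]'
python3 - <<'E'
from h import *
s,w=wsnap('w3'); json.dump({k:list(map(float,s[k])) for k in('tcp_pos','eef_rot')},open('w3.json','w'))
a=snap('side','side3')
o=np.hstack([cv2.resize(w,(400,300)),cv2.resize(a[220:400,280:520],(400,300))]); cv2.imwrite('pics/c3.png',o[:,:,::-1])
print(s['tcp_pos'],s['wrist_force'],s['width'],s['time'])
E
```

```text
time: 4.7
tcp_pos: [0.5724, -0.2062, 0.1586]
eef_rot: [-0.953, 1.352, 0.953]
wrist_force: [0.2, 0.1, -3.0]
width: 0.0534
time: 5.3
tcp_pos: [0.5634, -0.2767, 0.1586]
eef_rot: [-0.954, 1.351, 0.955]
wrist_force: [0.3, 0.4, -3.5]
width: 0.0533
[ 0.56337072 -0.27668176  0.15862124] [ 0.32101627  0.42914641 -3.49820005] 0.053282650939409336 5.3
```

View pics/c3.png

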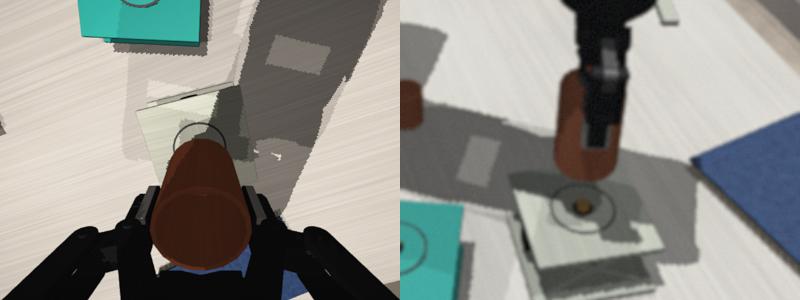

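The wrist half shows the cup between the pads, mouth near (200,225). The side half shows it above the steel jack, with the pin at (583,205) in the crop. I'll check the cup's tilt and axis against the pin numerically.

Run:
```python
from h import *
s={k:np.array(v) for k,v in json.load(open('w3.json')).items()}; t=s['tcp_pos']
im=cv2.imread('pics/side3.png'); h=cv2.cvtColor(im,cv2.COLOR_BGR2HSV); m=cv2.inRange(h,(0,90,20),(12,255,255)); m[:,:355]=0; m[:,450:]=0; m[335:]=0
for v in range(262,332,6):
    x=np.nonzero(m[v])[0]; print(v,(x.min(),x.max(),len(x)) if len(x) else None)
# predicted silhouette extremes of an upright cup centred at the TCP
b=t[2]-.0396
for z in(b,b+.04,b+.08):
    P=np.array([proj('side',[t[0]+.027*np.cos(a),t[1]+.027*np.sin(a),z]) for a in np.linspace(0,6.28,60)]); i,j=P[:,0].argmin(),P[:,0].argmax(); print('pred',z.round(3),P[i].round(1),P[j].round(1),P[:,1].max().round(1))
w=cv2.imread('pics/w3.png'); h=cv2.cvtColor(w,cv2.COLOR_BGR2HSV); m=cv2.inRange(h,(0,90,15),(14,255,255)); m[:200]=0; c=max(cv2.findContours(m,0,1)[0],key=cv2.contourArea); print(cv2.boundingRect(c))
z=b+.08; p=np.array([wonz(s,*q[0],z)[:2] for q in c if q[0][1]>375]); A=np.c_[2*p,np.ones(len(p))]; x=np.linalg.lstsq(A,(p**2).sum(1),rcond=None)[0]; print('rim centre',x[:2],np.sqrt(x[2]+x[:2]@x[:2]),len(p),'tcp',t)
```

```text
262 (np.int64(386), np.int64(394), 5)
268 (np.int64(378), np.int64(387), 10)
274 (np.int64(377), np.int64(390), 14)
280 (np.int64(376), np.int64(390), 15)
286 (np.int64(376), np.int64(412), 15)
292 (np.int64(375), np.int64(411), 15)
298 (np.int64(375), np.int64(411), 18)
304 (np.int64(373), np.int64(410), 20)
310 (np.int64(373), np.int64(409), 37)
316 (np.int64(373), np.int64(409), 37)
322 (np.int64(377), np.int64(406), 30)
328 (np.int64(389), np.int64(395), 7)
pred 0.119 [373.8 314.9] [412.3 317.9] 330.0
pred 0.159 [375.6 293.8] [415.4 296.8] 308.7
pred 0.199 [377.5 271.3] [418.7 274.2] 285.8
(239, 222, 165, 210)
rim centre [ 0.56193539 -0.27536946] 0.02610829656038552 191 tcp [ 0.56337072 -0.27668176  0.15862124]
```

The cup hangs upright (edge slopes match the prediction) and is within 3 mm of the pin axis. I'll lower it in stages and watch the force.

```bash
python3 -m crank '[[[0.1,-0.25,-1,0,0,0],[0.1,-0.25,-2.5,0,0,0],[0.1,-0.25,-4,0,0,0],[0.1,-0.25,-4.8,0,0,0],[0.1,-0.25,-5.2,0,0,0],[0.1,-0.25,-5.5,0,0,0],[0.1,-0.25,-5.6,0,0,0],[0.1,-0.25,-5.6,0,0,0],[0.1,-0.25,-5.6,0,0,0]]]'
python3 -m crank '[[[0,0,-0.1,0,0,0],[0,0,-0.2,0,0,0],[0,0,-0.2,0,0,0],[0,0,-0.2,0,0,0]]]'
```

```text
time: 6.3
tcp_pos: [0.5643, -0.2806, 0.1031]
eef_rot: [-0.954, 1.351, 0.953]
wrist_force: [-0.2, 0.8, -1.8]
width: 0.0537
time: 6.7
tcp_pos: [0.5642, -0.2805, 0.1007]
eef_rot: [-0.954, 1.352, 0.954]
wrist_force: [0.1, -0.9, -2.8]
width: 0.0533
```

```bash
python3 -m crank '[[[0,0,-0.1,0,0,0],[0,0,-0.1,0,0,0],[0,0,-0.1,0,0,0]]]' | grep -E 'tcp|force'
python3 -m crank '[[[0,0,-0.1,0,0,0],[0,0,-0.1,0,0,0],[0,0,-0.1,0,0,0]]]'| grep -E 'tcp|force'
```

```text
tcp_pos: [0.5642, -0.2805, 0.0998]
wrist_force: [0.2, 0.5, -0.5]
tcp_pos: [0.5644, -0.2806, 0.0998]
wrist_force: [-3.6, 1.1, 8.7]
```

Landed (+8.7 N). Relax 1 mm, then open.

```bash
python3 -m crank '[[[0,0,0.1,0,0,0],[0,0,0.1,0,0,0]]]' | grep -E 'tcp|force'
python3 -m crank '[[[0,0,0,0,0,0],[0,0,0,0,0,0],[0,0,0,0,0,0],[0,0,0,0,0,0],[0,0,0,0,0,0],[0,0,0,0,0,0],[0,0,0,0,0,0],[0,0,0,0,0,0]]]' 8.5 20
python3 - <<'E'
from h import *
s,w=wsnap('w4'); a=snap('side','side4')
o=np.hstack([cv2.resize(w,(400,300)),cv2.resize(a[220:400,280:520],(400,300))]); cv2.imwrite('pics/c4.png',o[:,:,::-1])
E
```

```text
tcp_pos: [0.5642, -0.2805, 0.0998]
wrist_force: [-1.3, 0.3, 2.8]
time: 8.3
tcp_pos: [0.5641, -0.2805, 0.0996]
eef_rot: [-0.954, 1.352, 0.954]
wrist_force: [-1.0, -0.2, -0.5]
width: 0.0849
```

View pics/c4.png

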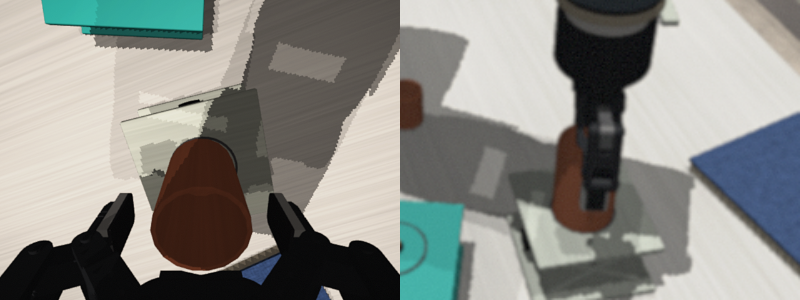

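The cup stands free between the open fingers. Retreat straight up, then aside, for a check.

```bash
python3 -m crank '[[[0,0,1,0,0,0],[0,0,3,0,0,0],[0,0,6,0,0,0],[0,0,10,0,0,0],[0,0,14,0,0,0],[0,4,16,0,0,0],[0,9,16,0,0,0],[0,14,16,0,0,0],[0,18,16,0,0,0],[0,18,16,0,0,0],[0,18,16,0,0,0],[0,18,16,0,0,0]]]'
python3 - <<'E'
from h import *
b=snap('side','side5'); a=snap('top','top5')
o=np.hstack([cv2.resize(a[120:330,80:540],(400,183)),cv2.resize(b[150:420,210:450],(400,450))[:183]*0])
A=cv2.resize(a[160:250,430:520],(400,400),interpolation=2); B=cv2.resize(b[270:410,320:460],(400,400),interpolation=2); C=cv2.resize(a[120:320,80:560],(800,200)[:2])
cv2.imwrite('pics/c5.png',np.vstack([np.hstack([A,B]),C])[:,:,::-1])
def copper(im):
    h=cv2.cvtColor(im,cv2.COLOR_RGB2HSV); m=cv2.inRange(h,(0,100,20),(12,255,255)); n,l,s,c=cv2.connectedComponentsWithStats(m); return [(s[i].tolist(),c[i].round(1).tolist()) for i in range(1,n) if s[i][4]>150]
print(copper(a)); print(copper(b)); print('pred rim', [proj(n,[.563,-.278,.14]) for n in('top','side')], 'bottom',[proj(n,[.563,-.278,.06]) for n in('top','side')])
E
```

```text
time: 9.6
tcp_pos: [0.5642, -0.1013, 0.26]
eef_rot: [-0.954, 1.352, 0.953]
wrist_force: [0.1, -0.0, 0.0]
width: 0.085
[([0, 143, 25, 15, 296], [11.2, 149.8]), ([331, 264, 18, 19, 237], [339.0, 273.2]), ([618, 321, 14, 35, 393], [624.7, 337.9])]
[([256, 127, 63, 21, 521], [289.8, 134.8]), ([273, 268, 20, 29, 492], [283.0, 281.6]), ([372, 294, 40, 65, 2141], [391.2, 325.5])]
pred rim [(np.float64(492.33795250456666), np.float64(199.12881463175458)), (np.float64(394.3492914909322), np.float64(305.8093449266983))] bottom [(np.float64(475.76825037674826), np.float64(207.09049800211753)), (np.float64(389.74361866953416), np.float64(345.5604396505081))]
```

View pics/c5.png

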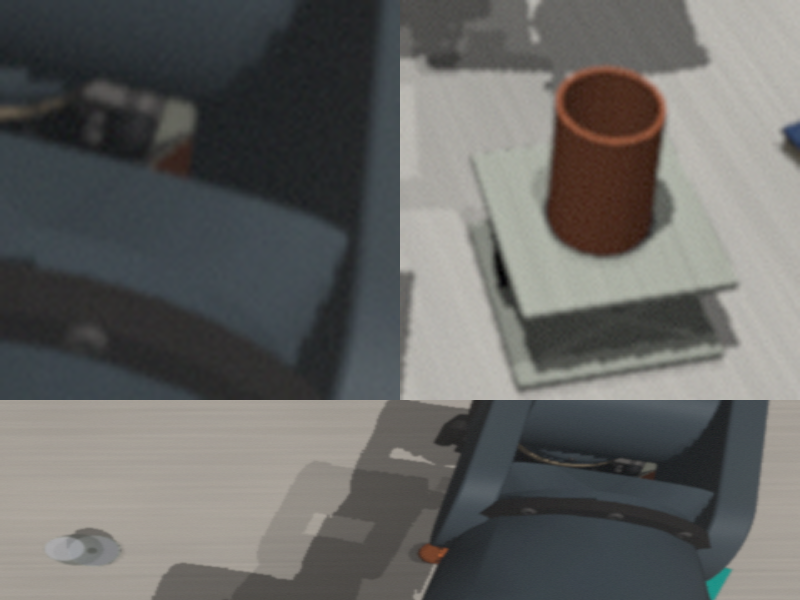

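The side view shows the cup upright and flat on the plate. Its rim centre is at (393.5,307.5), against (394.3,305.8) predicted for a cup centred on the pin. The measure and glass haven't moved.

```bash
python3 -c "
from cell import arm
print(arm.finish_job())"
```

```text
the job is handed in; nothing more can be done
None
```

I set the larger copper cup down on the bare steel jack, centred over the pin, let go, backed the arm away and handed the job in at about 10 s of the 45 s allowed. No verdict is reported.

**Placing:** I lowered the cup in small steps until the wrist force rose to +8.7 N at contact. I eased off by 1 mm, then opened the fingers.

**Last checks:**
- **Cup:** in the side view it stands upright and flat on the plate. Its rim centre is within about 2 px (2–4 mm) of where a cup centred on the pin should appear.
- **Measure and glass:** the measure is at the same pixels in the side view as at the start, to within 0.3 px. The glass I only compared by eye, and it still stands where it was.
- **Robot:** it touches nothing, with wrist force near zero.

**Not confirmed:**
- **Top view:** the arm blocked it over the jack, so the final centring rests on the side camera alone.
- **Pin:** it can't be seen under the cup. I take it to be down because the cup sits flat.
- **Cameras:** they disagreed by 2–4 mm on the cup and pin positions, well inside the 18 mm tolerance.

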